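# Slide the saucepan to the large ring under the wire rack

## Task

Slide the saucepan across the glass hob from the small marked ring to the middle of the large marked ring, without lifting or tipping it. Finish with its handle pointing straight out at the front of the hob (the robot's side), let go of it, and keep off the wire rack above and leave everything else where it is.

Things in the scene. Friction and masses are not known exactly. Their poses are not given: they have to be found in the camera images.
- pan_mid (a point): Centre of the steel saucepan, half-way up (42.5 mm above its underside). Open round pan, 130 mm across, 85 mm high, wall 3 mm, about 0.6 kg, loose on the hob. Axes: z up, -x along its handle. One straight wooden handle, level, 22 mm wide, 18 mm thick, sticks out along -x from the wall to 135 mm from the pan's axis; the handle's mid-line is 60 mm above the pan's underside.
- pan_grip (a point): Point in the middle of that handle's width and thickness, 117 mm from the pan's axis (18 mm from the handle's end), 60 mm above the pan's underside. Same axes as the pan.
- ring_small: The small marked ring where the pan starts: white circle 144 mm across printed on the black glass, flat. Origin at its centre, on the glass.
- ring_large: The large marked ring where the pan must go: white circle 196 mm across with a 12 mm dot in the middle, printed on the black glass, flat. Origin at its centre, on the glass. The two ring centres lie 240 mm apart along the hob's y; which is left and which is right varies.
- hob: Fixed two-ring table hob, 310 (x) x 520 (y) x 45 mm high, flat black glass top. Origin at the centre of its underside on the counter; -x is its front (towards the robot), z up.
- rack: Fixed steel wire rack standing over the hob, aligned with it. Origin on the counter at the hob's centre. Level bars along y cover x = -130 to +112 mm and y = -320 to +320 mm (own frame), their undersides 260 mm above the counter and about 40 mm apart; legs only at the four corners. It is open at the front below the bars, and the pan's handle ends about under the front bar, so a gripper must lean in from the front.
- egg_timer: Bystander: glass egg timer, 52 mm across, 94 mm tall, standing at the back of the hob between the rings. Origin at the centre of its foot.
- opener: Bystander: flat steel bottle opener, 130 mm long, on the counter in front of the hob, left. Origin near its middle, underside.
- clip: Bystander: plastic clip, 90 mm long, 24 mm high, on the counter in front of the hob, right. Origin at its middle, underside.
Not all that is in view belongs to the job. What is shaped like the part that bears pan_mid but orange is not meant.

How it is judged:
At the end, for the whole second after the job is handed in: The pan stands flat and at rest on the hob, its centre within 25 mm of the large ring's centre, and its handle points to the hob's front within 0.30 rad (17 degrees) (horizontal distance between pan_mid and ring_large below 0.025 m and z of pan_mid in the frame of hob between 0.0835 and 0.0915 m and angle between pan_mid's own z axis and vertical below 0.06 rad and angle between the x axis of pan_mid and the x axis of hob, either way round below 0.3 rad and x of pan_grip in the frame of hob below -0.05 m and linear speed of pan below 0.02 m/s); the robot touches nothing.
It fails at once if the pan is lifted off the glass (centre more than 8 mm up) (z of pan_mid in the frame of hob above 0.0955 m).
It fails at once if the pan is tipped more than 0.14 rad (8 degrees) (angle between pan_mid's own z axis and vertical above 0.14 rad).
It fails at once if the robot presses on the wire rack with more than 10 N (contact force between any of the arm, the fingers and rack above 10 N).
It fails at once if a bystander (egg timer, opener, brush, clip, mug, soap, pan lid, salt) is moved more than 30 mm (distance of any of egg_timer, opener, brush, clip, mug, soap, pan_lid, salt from where it was at the start of the episode above 0.03 m).
It also fails if it takes over 42 s, if anything falls off the work surface, if the arm or the gripper's body presses on something with over 40 N, if the wrist force passes 120 N, or if a joint passes its speed limit or range.

## Robot

A 6-joint arm with a two-finger parallel gripper is mounted at the origin on the work surface. World frame = base frame: x ahead of the robot, y to its left, z up, the work surface at z = 0. Lengths are in m, angles in rad, forces in N, time in s.
With the tool pointing down it reaches from about 0.375 to 0.975 m from the base axis. Payload 3.8 kg.
Tool frame: the origin (TCP) lies on the centre line of the jaws, within the pads' length; the fingertips stand 17 mm ahead of it and the grasp point (between the pads) lies 2 mm behind it; z points along the fingers, y is the line along which they close (so a half turn about z gives the same grasp; the last joint's range is limited). The gripper opens to 85 mm and grips with 20 to 120 N. Pads are 22 mm wide; open, the fingers measure 114 mm over their backs; the gripper's body (76 mm by 85 mm) begins 54 mm behind the grasp point. The pads swing forward as they close: fully open they stand 13 mm farther back than shut.
Start: joints at [1.092, 0.264, 1.604, -0, 1.274, -0.037], TCP at [0.289, 0.61, 0.248] pointing down, gripper open.
Joint ranges: [-2.63, 2.63], [-0.94, 2.18], [0.31, 2.57], [-1.31, 4.45], [0, 2.66], [-2.55, 2.55]. Speed limits (rad/s): [2.57, 2.57, 3.14, 3.14, 3.14, 3.14].

## Interface

Orientations are given as a unit quaternion [w, x, y, z].
In Python, from workcell import read_state, viewer, ticket gives the robot as it stands.
- The arm moves only by the shell command python3 -m handwheel 'ROWS' [FORCE]. ROWS is JSON, one flat list of numbers, 7 for each row, row after row: the shift along the tool's x, y, z scaled (see below), then the turn, a rotation vector about the tool's x, y, z scaled (see below), then the closure, from 0 (fully open) to 1 (shut). A call has 1 to 5 rows; each row shifts and turns the commanded pose from where the row before left it, along the tool's axes as they then stand; what a row does not reach is not made up. The controller multiplies each number of a shift by 0.1 m and each number of a turn by 4 degrees. A row lasts 1/12 s, in which the tool goes at most 41.7 mm and 7.16 degrees, less where a joint would pass 70% of its speed; a pose out of reach is approached as far as the arm can. A call with a number of a shift or a turn outside -1 to 1 is refused whole. A call with a gripper value outside its range is refused whole. The fingers move at their own pace and stop on an object; FORCE is the grip in N (left out, the last holds). Time passes only in rows, so rows that do not move let the fingers close. It gives the time, the measured TCP pose, the force, the opening and the grip force at its end, in the units of the state.
- read_state(): the state, without advancing time (a new reading comes with each control period).
- viewer.camera(name): name is "side" or "top"; returns the picture (480x640x3 uint8, red, green, blue); there is no depth.
- viewer.camera_model(name): a dict with "intrinsics" (3x3 intrinsics, pixels), "eye" and "rotation" of the camera in the world. Camera axes: x right, y up, looking along -z (the intrinsics and any distortion apply to the point x, -y, -z); pixel columns grow to the right and rows downward; lengths in m; the calibration is good to about 2 mm. A picture is of the moment at which its call begins. camera_model takes no time and is no camera call.
- ticket.finish_job(): hands the job in; it is judged then, once.
The state is a dict: "time_s": time; "joint_pos": joint angles; "joint_velocities": joint speeds; "joint_torque": joint torques, N m; "ee_pos": TCP position; "ee_rot": TCP orientation; "ft_force": force on the tool from outside, world axes, zero at the start; "wrist_torque": the same for the moment, N m; "width": finger opening in m; "gripper_force": force on a finger pad.
Only numpy, scipy, OpenCV 4.12 (cv2) and the standard library are available. Lean on these libraries where they do the work, as an engineer would, in place of code of your own. Each camera call takes 0.05 s, during which the arm holds its last target. There are 200 camera calls.

## Working session

There is one attempt and no reset: what is moved stays moved. The work goes in short steps, Python scripts to look and compute and a shell command to move; the robot and the scene stay as the last step left them, time stands still between calls to the robot, and variables do not carry over. Pictures are saved under pics/ and viewed, at most 10 in all, crops included, and the job is handed in when it is done.

```bash
mkdir -p pics; python3 - <<'E'
from workcell import read_state, viewer
import cv2,numpy as np
s=read_state();print(s['time_s'],s['ee_pos'],s['ee_rot'],s['width'])
for n in('top','side'):
    m=viewer.camera_model(n);print(n,m)
    cv2.imwrite(f'pics/{n}0.png',viewer.camera(n)[:,:,::-1])
E
```

```text
0.0 [0.2882939  0.60956494 0.2469495 ] [-2.85738704e-04  2.19114115e-01  9.75698582e-01 -1.09553096e-03] 0.08523031260218068
top {'intrinsics': array([[555.6334527 ,   0.        , 318.43949734],
       [  0.        , 555.6334527 , 240.09474125],
       [  0.        ,   0.        ,   1.        ]]), 'eye': array([0.41859842, 0.07779019, 1.25103793]), 'rotation': array([-0.69821854, -0.03530497,  0.03598956,  0.71410726])}
side {'intrinsics': array([[600.59268098,   0.        , 323.52428299],
       [  0.        , 600.59268098, 231.52406536],
       [  0.        ,   0.        ,   1.        ]]), 'eye': array([-0.06197989, -0.77993442,  0.77849757]), 'rotation': array([ 0.8305168 ,  0.45463698, -0.14479174, -0.28737158])}
```

View pics/top0.png

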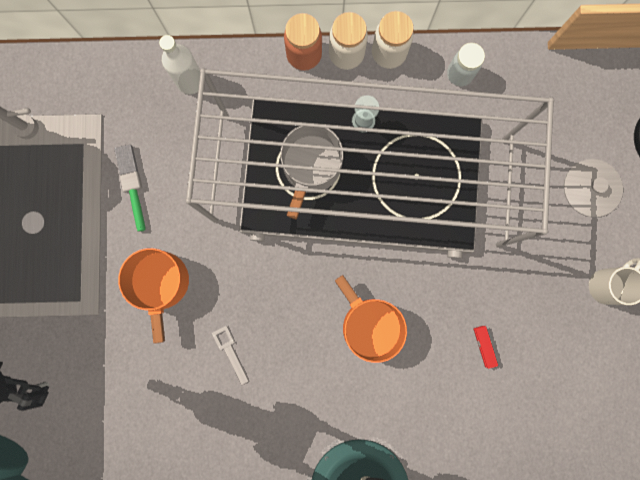

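View pics/side0.png

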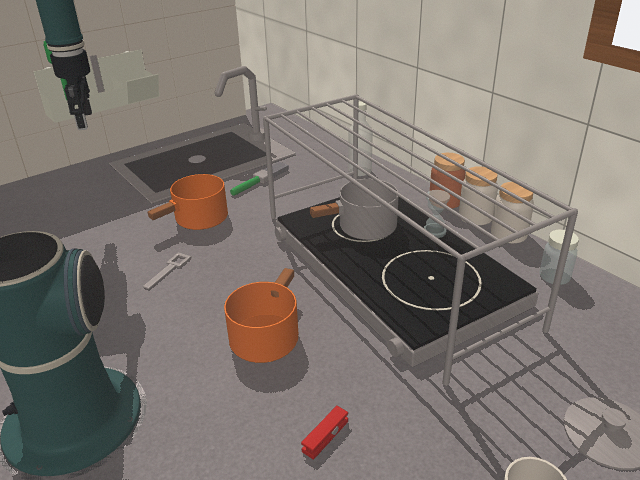

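Top view: the steel pan is at (311,160) on the small ring, with its handle at about (295,204). The large ring's dot is at (417,176). The lookalikes are orange pans at (154,280) and (375,330), which are not meant, so I choose the steel one. Next I measure it and check it in a close crop.

```bash
cat > h.py <<'E'
import numpy as np,cv2
from scipy.spatial.transform import Rotation as R
from workcell import viewer,read_state
def ray(n,px):
    m=viewer.camera_model(n);K=m['intrinsics'];w,x,y,z=m['rotation']
    d=np.linalg.inv(K)@[px[0],px[1],1];d=R.from_quat([x,y,z,w]).apply([d[0],-d[1],-d[2]])
    return m['eye'],d
def on(n,px,z):
    e,d=ray(n,px);return e+d*(z-e[2])/d[2]
def pix(n,p):
    m=viewer.camera_model(n);K=m['intrinsics'];w,x,y,z=m['rotation']
    c=R.from_quat([x,y,z,w]).inv().apply(np.array(p)-m['eye']);u=K@[c[0],-c[1],-c[2]];return u[:2]/u[2]
def brown(img,box):
    h=cv2.cvtColor(img,cv2.COLOR_BGR2HSV);m=cv2.inRange(h,(5,90,50),(18,255,200))
    k=np.zeros_like(m);x0,y0,x1,y1=box;k[y0:y1,x0:x1]=m[y0:y1,x0:x1];return k
E
python3 - <<'E'
from h import *
t=cv2.imread('pics/top0.png');s=cv2.imread('pics/side0.png')
for c in[(254,99),(482,118),(473,250),(241,231)]:print('hob',on('top',c,.045).round(3))
for n,c in(('top',(417,176)),('side',(431,278))):
    im=t if n=='top' else s
    g=cv2.cvtColor(im,cv2.COLOR_BGR2GRAY)[c[1]-6:c[1]+7,c[0]-6:c[0]+7];ys,xs=np.where(g>150)
    p=(xs.mean()+c[0]-6,ys.mean()+c[1]-6);print('dot',p,on(n,p,.045).round(4),len(xs))
for n,im,b,z in(('top',t,(280,180,320,225),.114),('side',s,(300,195,345,225),.105)):
    m=brown(im,b);c=cv2.findNonZero(m);r=cv2.minAreaRect(c);bp=cv2.boxPoints(r)
    print(n,len(c),[on(n,q,z).round(4).tolist() for q in bp],bp.round(1).tolist(),on(n,r[0],z).round(4))
# steel rim points: print front bar
for c in((190,201),(547,234),(203,70),(551,99)):print('rack',on('top',c,.266).round(3))
a=cv2.resize(t[90:240,230:400],None,fx=4,fy=4,interpolation=cv2.INTER_CUBIC)[:600,:680]
cv2.imwrite('pics/crop.png',a)
E
```

```text
hob [0.861 0.212 0.045]
hob [ 0.806 -0.296  0.045]
hob [ 0.511 -0.261  0.045]
hob [0.564 0.244 0.045]
dot (np.float64(416.875), np.float64(176.5)) [ 0.6768 -0.1451  0.045 ] 40
dot (np.float64(430.75), np.float64(277.375)) [ 0.677  -0.1439  0.045 ] 16
top 239 [[0.5856, 0.1425, 0.114], [0.6437, 0.1222, 0.114], [0.6356, 0.1, 0.114], [0.5776, 0.1203, 0.114]] [[285.3999938964844, 215.8000030517578], [294.70001220703125, 187.89999389648438], [305.5, 191.5], [296.20001220703125, 219.39999389648438]] [0.6106 0.1213 0.114 ]
side 311 [[0.5945, 0.1508, 0.105], [0.6566, 0.1286, 0.105], [0.6307, 0.0893, 0.105], [0.5707, 0.1112, 0.105]] [[308.8999938964844, 206.8000030517578], [337.20001220703125, 201.60000610351562], [339.20001220703125, 212.5], [310.79998779296875, 217.6999969482422]] [0.6127 0.1197 0.105 ]
rack [0.594 0.305 0.266]
rack [ 0.52  -0.332  0.266]
rack [0.837 0.281 0.266]
rack [ 0.768 -0.355  0.266]
```

View pics/crop.png

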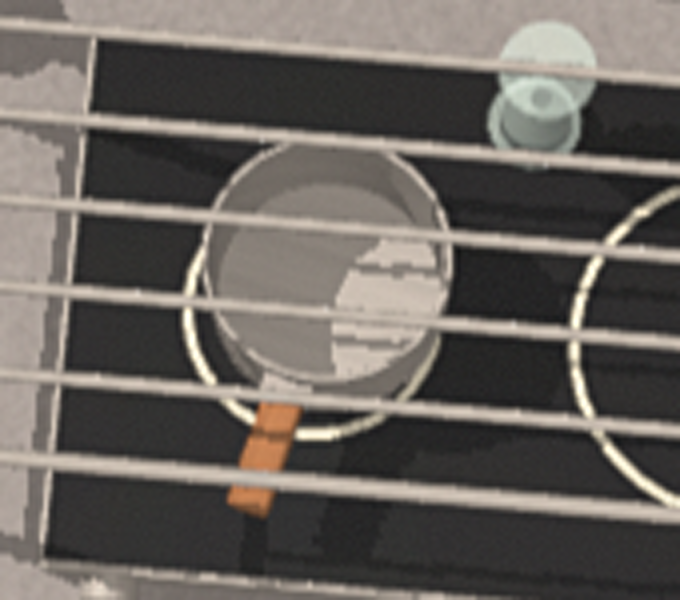

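The crop shows the steel pan: rim about (312,155) in the full picture, handle end at about (291,217). It is the right one. Next I work out the grasp pose with a 48° forward lean.

```bash
cat >> h.py <<'E'
def tool(heading,lean):
    f=np.array([np.cos(heading),np.sin(heading),0]);z=np.sin(lean)*f-np.array([0,0,np.cos(lean)])
    y=np.array([-f[1],f[0],0]);return np.column_stack([np.cross(y,z),y,z])
def delta(pos,M):
    s=read_state();w,x,y,z=s['ee_rot'];r=R.from_quat([x,y,z,w])
    print('t',s['time_s'],'pos',np.round(s['ee_pos'],4),'w',round(s['width'],4),'F',np.round(s['ft_force'],1),'g',round(s['gripper_force'],1))
    print('shift/0.1',np.round(r.inv().apply(np.array(pos)-s['ee_pos'])/.1,3),'turn/4deg',np.round((r.inv()*R.from_matrix(M)).as_rotvec(degrees=True)/4,3))
E
python3 - <<'E'
from h import *
rim=on('top',(312,155.3),.13);print('rim',rim)
end=np.array([.5838,.131]);d=rim[:2]-end;print('end dist',np.hypot(*d),'yaw',np.arctan2(d[1],d[0]))
for h in(-.336,np.arctan2(d[1],d[0])):
    print('grip',rim[:2]-.117*np.array([np.cos(h),np.sin(h)]), 'cen from end',end+.135*np.array([np.cos(h),np.sin(h)]))
print('pan1',on('top',(154,280),.085),'pan2',on('top',(375,330),.085))
s=read_state();w,x,y,z=s['ee_rot'];M0=R.from_quat([x,y,z,w]).as_matrix()
delta([.50,.16,.22],M0)
E
```

```text
rim [0.70784077 0.08473674 0.13      ]
end dist 0.13238731766261133 yaw -0.3569881893355124
grip [0.59738328 0.12331321] cen from end [0.71125094 0.08648869]
grip [0.5982172  0.12562284] cen from end [0.71028873 0.08382372]
pan1 [0.46037096 0.4214965  0.085     ] pan2 [ 0.34646967 -0.03780199  0.085     ]
t 0.1 pos [0.2883 0.6096 0.2471] w 0.0854 F [ 0.2 -0.7  0.8] g 0.0
shift/0.1 [-3.836 -3.159  0.277] turn/4deg [0. 0. 0.]
```

```bash
R='-'; 
python3 -m handwheel '[-0.256,-0.211,0.01,0,0,0,0, -0.256,-0.211,0.01,0,0,0,0, -0.256,-0.211,0.01,0,0,0,0, -0.256,-0.211,0.01,0,0,0,0, -0.256,-0.211,0.01,0,0,0,0]' 60 >/dev/null
python3 -m handwheel '[-0.256,-0.211,0.01,0,0,0,0, -0.256,-0.211,0.01,0,0,0,0, -0.256,-0.211,0.01,0,0,0,0, -0.256,-0.211,0.01,0,0,0,0, -0.256,-0.211,0.01,0,0,0,0]' >/dev/null
python3 -m handwheel '[-0.256,-0.211,0.03,0,0,0,0, -0.256,-0.211,0.03,0,0,0,0, -0.256,-0.211,0.03,0,0,0,0, -0.256,-0.211,0.03,0,0,0,0, -0.256,-0.211,0.03,0,0,0,0]'
python3 -c "
from h import *
M=tool(-.345,np.radians(48));delta(np.array([.598,.1245,.105])-.1*M[:,2],M)"
```

```text
time_s: 1.35
ee_pos: [0.5005, 0.1582, 0.2228]
ee_rot: [-0.0, 0.219, 0.976, -0.0]
ft_force: [0.9, 0.3, -0.6]
width: 0.0854
gripper_force: 0.0
t 1.35 pos [0.5005 0.1582 0.2228] w 0.0854 F [ 0.9  0.3 -0.6] g 0.0
shift/0.1 [-0.287  0.04   0.509] turn/4deg [ -0.585 -11.997  -1.302]
```

```bash
python3 -m handwheel '[0,0,0,-0.045,-0.923,-0.1,0, 0,0,0,-0.045,-0.923,-0.1,0, 0,0,0,-0.045,-0.923,-0.1,0, 0,0,0,-0.045,-0.923,-0.1,0, 0,0,0,-0.045,-0.923,-0.1,0]' >/dev/null
python3 -m handwheel '[0,0,0,-0.045,-0.923,-0.1,0, 0,0,0,-0.045,-0.923,-0.1,0, 0,0,0,-0.045,-0.923,-0.1,0, 0,0,0,-0.045,-0.923,-0.1,0, 0,0,0,-0.045,-0.923,-0.1,0]' >/dev/null
python3 -m handwheel '[0,0,0,-0.045,-0.923,-0.1,0, 0,0,0,-0.045,-0.923,-0.1,0, 0,0,0,-0.045,-0.923,-0.1,0, 0,0,0,0,0,0,0]' >/dev/null
python3 -c "
from h import *
M=tool(-.345,np.radians(48));delta(np.array([.598,.1245,.105])-.06*M[:,2],M)
print(read_state()['joint_pos'])"
```

```text
t 2.5167 pos [0.498  0.1592 0.2201] w 0.0852 F [-1.6 -0.   0.1] g 0.0
shift/0.1 [0.146 0.014 0.957] turn/4deg [-0.02  -0.011  0.061]
[ 0.6686896  -0.22505975  2.371357   -1.06589628  0.805315    0.14486306]
```

```bash
python3 -m handwheel '[0.05,0.005,0.2,0,0,0,0, 0.05,0.005,0.2,0,0,0.06,0, 0.046,0.004,0.2,0,0,0,0, 0,0,0.2,0,0,0,0, 0,0,0.157,0,0,0,0]' >/dev/null
python3 -m handwheel '[0,0,0,0,0,0,0, 0,0,0,0,0,0,0]' 
python3 - <<'E'
from h import *
M=tool(-.345,np.radians(48));delta(np.array([.598,.1245,.105])+.002*M[:,2],M)
a=viewer.camera('top');b=viewer.camera('side')
cv2.imwrite('pics/pre.png',np.vstack([cv2.resize(a[90:270,220:420],(444,400)),cv2.resize(b[100:260,220:398],(444,400))])[:,:,::-1][:800])
im=np.hstack([cv2.resize(a[130:270,240:380],(400,400)),cv2.resize(b[120:260,240:380],(400,400))]);cv2.imwrite('pics/pre.png',im[:,:,::-1])
E
```

```text
time_s: 3.1
ee_pos: [0.5589, 0.1396, 0.1479]
ee_rot: [0.4, 0.159, 0.9, -0.07]
ft_force: [0.3, 0.2, -0.7]
width: 0.0854
gripper_force: 0.0
t 3.1 pos [0.5589 0.1396 0.1479] w 0.0854 F [ 0.3  0.2 -0.7] g 0.0
shift/0.1 [ 0.037 -0.008  0.618] turn/4deg [-0.032 -0.014 -0.063]
```

View pics/pre.png

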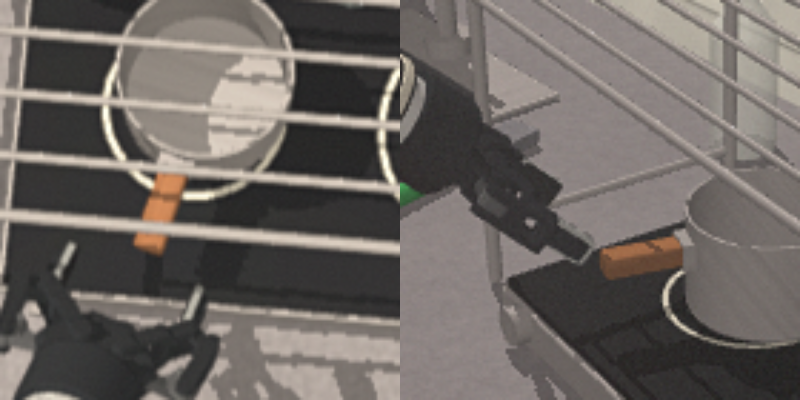

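The fingers straddle the handle line and are well below the front bar. The handle end is at crop (150,245) and the tips are at (70,245) and (197,290). Now I advance and close.

```bash
python3 -m handwheel '[0.01,0,0.125,0,0,0,0, 0.01,0,0.125,0,0,0,0, 0.01,0,0.125,0,0,0,0, 0.007,0,0.125,0,0,0,0, 0,0,0.118,0,0,0,0]' >/dev/null
python3 -m handwheel '[0,0,0,0,0,0,0, 0,0,0,0,0,0,0.3, 0,0,0,0,0,0,0.5, 0,0,0,0,0,0,0.6, 0,0,0,0,0,0,0.7]' 50
python3 -m handwheel '[0,0,0,0,0,0,0.8, 0,0,0,0,0,0,0.9, 0,0,0,0,0,0,0.9, 0,0,0,0,0,0,0.9, 0,0,0,0,0,0,0.9]' 50
python3 - <<'E'
from h import *
a=viewer.camera('top');b=viewer.camera('side')
im=np.hstack([cv2.resize(a[130:270,240:380],(400,400)),cv2.resize(b[120:260,260:400],(400,400))]);cv2.imwrite('pics/grip.png',im[:,:,::-1])
E
```

```text
time_s: 4.03
ee_pos: [0.5959, 0.1319, 0.1248]
ee_rot: [0.382, 0.163, 0.907, -0.072]
ft_force: [0.2, 0.6, -0.1]
width: 0.0385
gripper_force: 0.0
time_s: 4.45
ee_pos: [0.596, 0.1318, 0.1251]
ee_rot: [0.382, 0.163, 0.907, -0.073]
ft_force: [-6.1, -0.3, 4.8]
width: 0.0198
gripper_force: 49.0
```

View pics/grip.png

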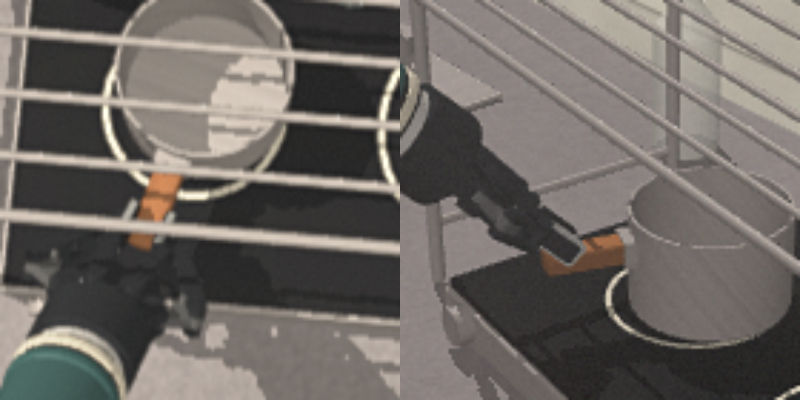

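```bash
python3 -m handwheel '[0,0,0,0,0,0,0.5, 0,0,0,0,0,0,0.3]'
python3 - <<'E'
from h import *
M=tool(-.345,np.radians(48));delta(np.array([.598,.1245,.105])+.002*M[:,2],M)
s=read_state();print(s['joint_pos'],s['joint_velocities'])
w,x,y,z=s['ee_rot'];m=R.from_quat([x,y,z,w]).as_matrix();print(m.round(3))
E
```

```text
time_s: 4.72
ee_pos: [0.5963, 0.1321, 0.1249]
ee_rot: [0.382, 0.163, 0.907, -0.072]
ft_force: [-0.2, 0.0, 0.2]
width: 0.0429
gripper_force: 0.0
t 4.7167 pos [0.5963 0.1321 0.1249] w 0.0429 F [-0.2  0.   0.2] g 0.0
shift/0.1 [ 0.112 -0.064  0.19 ] turn/4deg [-0.202 -0.566 -0.064]
[ 0.46617541  0.07506837  2.29452795 -1.31054637  0.57910814  0.33563409] [-0.00069989  0.0043504  -0.00288704 -0.0008181   0.00189495 -0.00177719]
[[-0.655  0.351  0.669]
 [ 0.241  0.936 -0.255]
 [-0.716 -0.006 -0.698]]
```

Joint 4 hit its limit of -1.31, so the grasp sat about 20 mm high. I back off and use a smaller lean of 38°.

```bash
python3 -m handwheel '[0,0,-0.12,0,0,0,0, 0,0,-0.16,0,0,0,0, 0,0,-0.16,0,0,0,0, 0,0,-0.16,0,0,0,0, 0,0,0,0,0,0,0]' >/dev/null
python3 - <<'E'
from h import *
t=viewer.camera('top')[:,:,::-1].copy();cv2.imwrite('pics/t2.png',t)
m=brown(t,(280,180,320,225));c=cv2.findNonZero(m);r=cv2.minAreaRect(c);print(len(c),[on('top',q,.114).round(4).tolist() for q in cv2.boxPoints(r)])
M=tool(-.33,np.radians(38));delta(np.array([.598,.1245,.105])-.07*M[:,2],M)
print(read_state()['joint_pos'])
E
```

```text
143 [[0.588, 0.1475, 0.114], [0.6442, 0.1255, 0.114], [0.6351, 0.1029, 0.114], [0.5789, 0.125, 0.114]]
t 5.1833 pos [0.5565 0.1482 0.1681] w 0.0852 F [-0.8  0.1 -0.4] g 0.0
shift/0.1 [ 0.029 -0.089  0.085] turn/4deg [-0.31   1.959 -0.251]
[ 0.54544913 -0.05210259  2.32002642 -1.15367069  0.66636225  0.2083919 ]
```

```bash
python3 -m handwheel '[0,0,0,-0.1,0.65,-0.08,0, 0,0,0,-0.1,0.65,-0.08,0, 0,0,0,-0.1,0.65,-0.08,0, 0,0,0,0,0,0,0]' >/dev/null
python3 - <<'E'
from h import *
M=tool(-.35,np.radians(38));delta(np.array([.599,.1285,.104])+.002*M[:,2],M)
print(read_state()['joint_pos'])
E
```

```text
t 5.5167 pos [0.558  0.147  0.1679] w 0.0856 F [ 1.  -0.5  1.3] g 0.0
shift/0.1 [ 0.039 -0.041  0.799] turn/4deg [ 0.141 -0.007  0.186]
[ 0.47005233 -0.06696537  2.2664136  -0.85343485  0.6286417  -0.13780108]
```

```bash
python3 -m handwheel '[0.02,-0.02,0.16,0.14,0,0.186,0, 0.019,-0.021,0.16,0,0,0,0, 0,0,0.16,0,0,0,0, 0,0,0.16,0,0,0,0, 0,0,0.159,0,0,0,0]' >/dev/null
python3 -m handwheel '[0,0,0,0,0,0,0, 0,0,0,0,0,0,0]' 
python3 - <<'E'
from h import *
M=tool(-.35,np.radians(38));delta(np.array([.599,.1285,.104])+.002*M[:,2],M)
print(read_state()['joint_pos'])
a=viewer.camera('top');b=viewer.camera('side')
im=np.hstack([cv2.resize(a[130:270,240:380],(400,400)),cv2.resize(b[120:260,260:400],(400,400))]);cv2.imwrite('pics/pre2.png',im[:,:,::-1])
E
```

```text
time_s: 6.1
ee_pos: [0.5972, 0.1268, 0.0994]
ee_rot: [0.319, 0.164, 0.932, -0.058]
ft_force: [0.2, -0.4, -0.2]
width: 0.0851
gripper_force: 0.0
t 6.1 pos [0.5972 0.1268 0.0994] w 0.0851 F [ 0.2 -0.4 -0.2] g 0.0
shift/0.1 [-0.037  0.022 -0.009] turn/4deg [-0.047 -0.043  0.045]
[ 0.39646337  0.10084122  2.25341538 -1.0442751   0.50577087  0.04227361]
```

View pics/pre2.png

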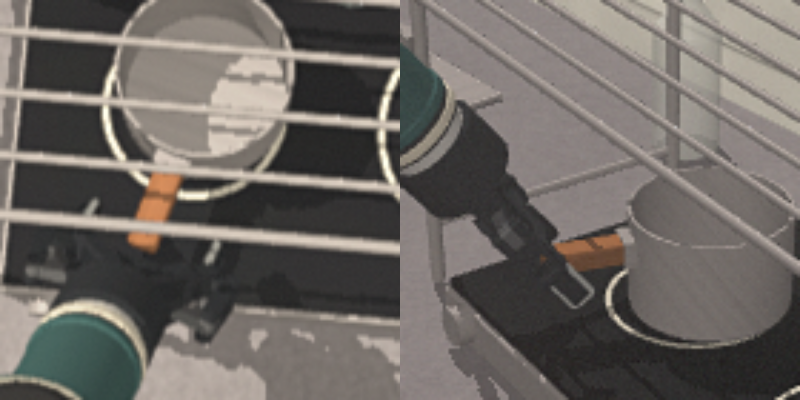

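The fingers are now on either side of the handle at the right height, below and clear of the rack. Now I close.

```bash
python3 -m handwheel '[-0.037,0.022,-0.005,0,0,0,0.3, 0,0,0,0,0,0,0.5, 0,0,0,0,0,0,0.6, 0,0,0,0,0,0,0.7, 0,0,0,0,0,0,0.8]' 50 >/dev/null
python3 -m handwheel '[0,0,0,0,0,0,0.9, 0,0,0,0,0,0,0.9, 0,0,0,0,0,0,0.9, 0,0,0,0,0,0,0.9]' 50
python3 - <<'E'
from h import *
t=viewer.camera('top');b=viewer.camera('side')
cv2.imwrite('pics/g2.png',np.hstack([cv2.resize(t[90:270,240:420],(400,400)),cv2.resize(b[120:260,260:400],(400,400))])[:,:,::-1])
psi=-.108
s=read_state();print(s['ee_pos'],s['wrist_torque'],s['joint_pos'])
E
```

```text
time_s: 6.95
ee_pos: [0.6013, 0.1288, 0.1045]
ee_rot: [0.32, 0.164, 0.931, -0.057]
ft_force: [-5.1, -0.2, 6.2]
width: 0.0212
gripper_force: 49.7
[0.60127428 0.12877141 0.10452979] [-0.08781495  0.26229825 -0.17567794] [ 0.39668242  0.09897696  2.2441056  -1.03249335  0.50930307  0.02852726]
```

View pics/g2.png

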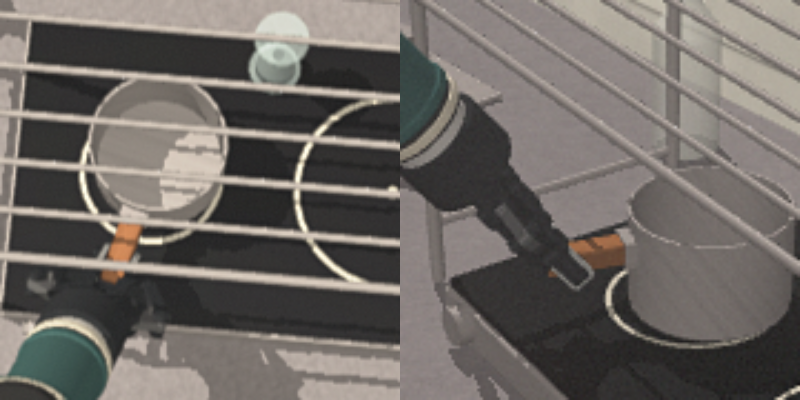

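The grip is good: width 21 mm at 50 N. The pan rim centre is still at about (311.6,154.6). I work out a slide in two legs, bowed toward the front to stay clear of the egg timer at (364,121).

```bash
cat >> h.py <<'E'
from scipy.linalg import logm,expm
def T_(M,p):
    T=np.eye(4);T[:3,:3]=M;T[:3,3]=p;return T
def now():
    s=read_state();w,x,y,z=s['ee_rot'];return T_(R.from_quat([x,y,z,w]).as_matrix(),s['ee_pos'])
def step(A,B,n):
    S=np.real(expm(logm(np.linalg.inv(A)@B)/n))
    print('per row x',n,(S[:3,3]/.1).round(3),(R.from_matrix(S[:3,:3]).as_rotvec(degrees=True)/4).round(3))
def moved(A,C,h,C2,h2,dz=0):
    D=R.from_euler('z',h2-h).as_matrix();p=A[:3,3]-[*C,0];q=D@p+[*C2,dz];return T_(D@A[:3,:3],q)
E
python3 - <<'E'
from h import *
print('timer',on('top',(363.7,121.5),.045)); C=on('top',(311.6,154.6),.13)[:2];print(C)
A=now();B=moved(A,C,-.386,(.676,-.02),-.24,.001);D=moved(A,C,-.386,(.677,-.1445),-.108,.001)
step(A,B,15);step(B,D,15);print(B[:3,3],D[:3,3])
E
```

```text
timer [ 0.80409762 -0.03162849  0.045     ]
[0.70933109 0.08552913]
per row x 15 [ 0.001 -0.085 -0.002] [-0.086 -0.    -0.11 ]
per row x 15 [-0.009 -0.092  0.008] [-0.078 -0.    -0.099]
[0.56280184 0.00706191 0.10552979] [ 0.56122478 -0.13257231  0.10552979]
```

```bash
python3 -m handwheel '[0.001,-0.085,-0.002,-0.086,0,-0.11,0.9, 0.001,-0.085,-0.002,-0.086,0,-0.11,0.9, 0.001,-0.085,-0.002,-0.086,0,-0.11,0.9, 0.001,-0.085,-0.002,-0.086,0,-0.11,0.9, 0.001,-0.085,-0.002,-0.086,0,-0.11,0.9]'
python3 - <<'E'
from h import *
A=now();print(A[:3,3]);B=T_(R.from_euler('z',.146).as_matrix()@tool(-.35,np.radians(38)),[.5628,.007,.1055]);step(A,B,10)
t=viewer.camera('top');b=viewer.camera('side')
cv2.imwrite('pics/s1.png',np.hstack([cv2.resize(t[90:270,260:440],(400,400)),cv2.resize(b[120:300,260:440],(400,400))])[:,:,::-1])
E
```

```text
time_s: 7.47
ee_pos: [0.5861, 0.0882, 0.1046]
ee_rot: [0.321, 0.14, 0.935, -0.049]
ft_force: [1.7, 3.0, 0.2]
width: 0.0215
gripper_force: 49.0
[0.58614402 0.08824161 0.10455392]
per row x 10 [ 0.001 -0.085 -0.002] [-0.085 -0.002 -0.105]
```

View pics/s1.png

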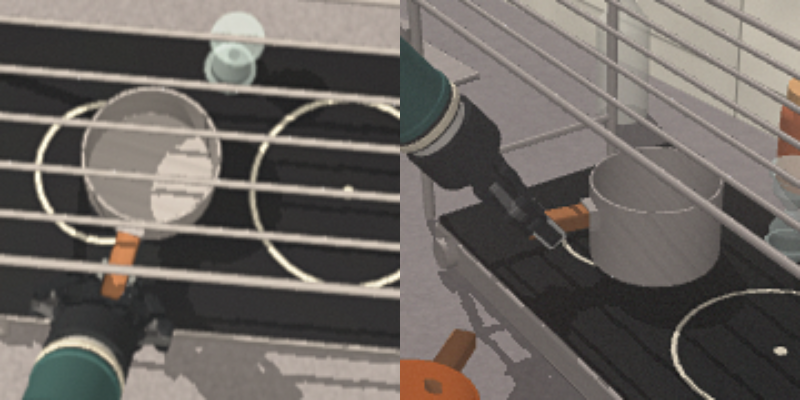

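The pan slides flat with the gripper, with its rim centre now at crop (152,162). I carry on.

```bash
python3 -m handwheel '[0.001,-0.085,-0.001,-0.086,0,-0.107,0.9, 0.001,-0.085,-0.001,-0.086,0,-0.107,0.9, 0.001,-0.085,-0.001,-0.086,0,-0.107,0.9, 0.001,-0.085,-0.001,-0.086,0,-0.107,0.9, 0.001,-0.085,-0.001,-0.086,0,-0.107,0.9]'
python3 -m handwheel '[0.001,-0.085,-0.002,-0.086,0,-0.107,0.9, 0.001,-0.085,-0.002,-0.086,0,-0.107,0.9, 0.001,-0.085,-0.002,-0.086,0,-0.107,0.9, 0.001,-0.085,-0.002,-0.086,0,-0.107,0.9, 0.001,-0.085,-0.002,-0.086,0,-0.107,0.9]'
python3 - <<'E'
from h import *
A=now();D=T_(R.from_euler('z',.278).as_matrix()@tool(-.35,np.radians(38)),[.5612,-.1326,.105]);step(A,D,15);print(A[:3,3],read_state()['joint_pos'])
E
```

```text
time_s: 7.98
ee_pos: [0.5738, 0.048, 0.1046]
ee_rot: [0.322, 0.118, 0.938, -0.041]
ft_force: [0.9, 3.8, -0.3]
width: 0.0212
gripper_force: 49.1
time_s: 8.4
ee_pos: [0.5625, 0.0067, 0.1046]
ee_rot: [0.323, 0.096, 0.941, -0.033]
ft_force: [0.9, 2.8, -1.9]
width: 0.021
gripper_force: 49.0
per row x 15 [-0.01  -0.092  0.007] [-0.078 -0.002 -0.099]
[0.56248557 0.00666332 0.10460757] [ 0.06314993 -0.07419548  2.41890602 -0.82296886  0.22353296 -0.54845794]
```

Joint 5 is getting small, so I go at half speed and check the tracking.

```bash
python3 -m handwheel '[-0.005,-0.046,0.003,-0.039,0,-0.05,0.9, -0.005,-0.046,0.003,-0.039,0,-0.05,0.9, -0.005,-0.046,0.003,-0.039,0,-0.05,0.9, -0.005,-0.046,0.003,-0.039,0,-0.05,0.9, -0.005,-0.046,0.003,-0.039,0,-0.05,0.9]'
python3 -m handwheel '[-0.005,-0.046,0.003,-0.039,0,-0.05,0.9, -0.005,-0.046,0.003,-0.039,0,-0.05,0.9, -0.005,-0.046,0.003,-0.039,0,-0.05,0.9, -0.005,-0.046,0.003,-0.039,0,-0.05,0.9, -0.005,-0.046,0.003,-0.039,0,-0.05,0.9]'
python3 - <<'E'
from h import *
A=now();D=T_(R.from_euler('z',.278).as_matrix()@tool(-.35,np.radians(38)),[.5612,-.1326,.105]);step(A,D,20);print(A[:3,3],read_state()['joint_pos'])
E
```

```text
time_s: 8.82
ee_pos: [0.5605, -0.0164, 0.1046]
ee_rot: [0.323, 0.086, 0.942, -0.03]
ft_force: [0.3, 2.0, -1.5]
width: 0.0212
gripper_force: 49.1
time_s: 9.23
ee_pos: [0.5591, -0.0394, 0.1047]
ee_rot: [0.322, 0.075, 0.943, -0.026]
ft_force: [0.0, 3.9, 0.2]
width: 0.0209
gripper_force: 49.0
per row x 20 [-0.005 -0.046  0.004] [-0.039 -0.003 -0.049]
[ 0.55914719 -0.03943502  0.10471068] [-0.08851105 -0.09130451  2.4329629  -0.30526056  0.14900299 -1.21293306]
```

```bash
python3 - <<'E'
from h import *
A=now();h=-.386+.19
C=A[:2,3]+.1163*np.array([np.cos(h),np.sin(h)]);print(C)
h2=-.15;p=np.array([.677,-.1445])-.1163*np.array([np.cos(h2),np.sin(h2)])
D=T_(R.from_euler('z',.236).as_matrix()@tool(-.35,np.radians(38)),[*p,.1047]);step(A,D,20);print(p)
E
```

```text
[ 0.67322044 -0.06208415]
per row x 20 [-0.006 -0.043  0.005] [-0.021 -0.003 -0.025]
[ 0.56200592 -0.12712035]
```

```bash
python3 -m handwheel '[-0.006,-0.043,0.005,-0.021,0,-0.025,0.9, -0.006,-0.043,0.005,-0.021,0,-0.025,0.9, -0.006,-0.043,0.005,-0.021,0,-0.025,0.9, -0.006,-0.043,0.005,-0.021,0,-0.025,0.9, -0.006,-0.043,0.005,-0.021,0,-0.025,0.9]'
python3 -m handwheel '[-0.006,-0.043,0.005,-0.021,0,-0.025,0.9, -0.006,-0.043,0.005,-0.021,0,-0.025,0.9, -0.006,-0.043,0.005,-0.021,0,-0.025,0.9, -0.006,-0.043,0.005,-0.021,0,-0.025,0.9, -0.006,-0.043,0.005,-0.021,0,-0.025,0.9]'
python3 - <<'E'
from h import *
A=now();D=T_(R.from_euler('z',.236).as_matrix()@tool(-.35,np.radians(38)),[.562,-.1271,.1047]);step(A,D,10);print(A[:3,3],read_state()['joint_pos'])
E
```

```text
time_s: 9.65
ee_pos: [0.5595, -0.061, 0.1045]
ee_rot: [0.322, 0.07, 0.944, -0.024]
ft_force: [-0.3, 2.9, -0.9]
width: 0.021
gripper_force: 49.5
time_s: 10.07
ee_pos: [0.5604, -0.0823, 0.1045]
ee_rot: [0.322, 0.064, 0.944, -0.021]
ft_force: [0.1, 4.1, 1.1]
width: 0.0213
gripper_force: 49.6
per row x 10 [-0.006 -0.044  0.004] [-0.018 -0.007 -0.026]
[ 0.56044206 -0.08233517  0.10451394] [-0.22063073 -0.08082599  2.42365054  0.35552494  0.151834   -1.98886624]
```

```bash
python3 -m handwheel '[-0.006,-0.044,0.004,-0.018,0,-0.025,0.9, -0.006,-0.044,0.004,-0.018,0,-0.025,0.9, -0.006,-0.044,0.004,-0.018,0,-0.025,0.9, -0.006,-0.044,0.004,-0.018,0,-0.025,0.9, -0.006,-0.044,0.004,-0.018,0,-0.025,0.9]'
python3 -m handwheel '[-0.006,-0.044,0.004,-0.018,0,-0.025,0.9, -0.006,-0.044,0.004,-0.018,0,-0.025,0.9, -0.006,-0.044,0.004,-0.018,0,-0.025,0.9, -0.006,-0.044,0.004,-0.018,0,-0.025,0.9, -0.006,-0.044,0.004,-0.018,0,-0.025,0.9]'
python3 -m handwheel '[0,0,0,0,0,0,0.9, 0,0,0,0,0,0,0.9]'
python3 - <<'E'
from h import *
print(read_state()['joint_pos'])
t=viewer.camera('top');b=viewer.camera('side')
cv2.imwrite('pics/s2.png',np.hstack([cv2.resize(t[90:270,330:510],(400,400),interpolation=2),cv2.resize(b[160:340,320:500],(400,400))])[:,:,::-1])
m=brown(t[:,:,::-1].copy(),(380,190,430,250));c=cv2.findNonZero(m);r=cv2.minAreaRect(c);print(len(c),[on('top',q,.114).round(4).tolist() for q in cv2.boxPoints(r)])
print('expected rim px',pix('top',[.677,-.1445,.13]))
E
```

```text
time_s: 10.48
ee_pos: [0.561, -0.1041, 0.1046]
ee_rot: [0.322, 0.059, 0.945, -0.019]
ft_force: [-0.8, 3.0, 0.2]
width: 0.0214
gripper_force: 49.6
time_s: 10.9
ee_pos: [0.5617, -0.126, 0.1046]
ee_rot: [0.322, 0.054, 0.945, -0.017]
ft_force: [-0.4, 3.9, 1.4]
width: 0.0213
gripper_force: 49.6
time_s: 11.07
ee_pos: [0.5621, -0.1267, 0.1049]
ee_rot: [0.323, 0.055, 0.945, -0.018]
ft_force: [-0.7, 2.2, -1.5]
width: 0.0211
gripper_force: 49.4
[-0.34634913 -0.05739863  2.40167325  0.75594823  0.20732063 -2.49889346]
185 [[0.6065, -0.118, 0.114], [0.606, -0.1428, 0.114], [0.5435, -0.1402, 0.114], [0.5441, -0.1155, 0.114]]
expected rim px [423.84568977 167.53504985]
```

View pics/s2.png

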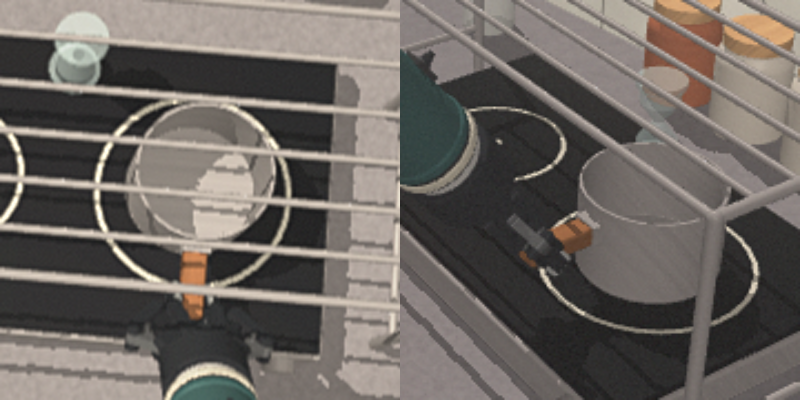

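The pan is at rest inside the large ring. Its rim centre is at about (421.8,167.2), against (423.8,167.5) expected, so it is roughly 4 mm off, and the handle is about square to the front. I release and back out.

```bash
python3 -m handwheel '[0,0,0,0,0,0,0.6, 0,0,0,0,0,0,0.4, 0,0,0,0,0,0,0.2, 0,0,0,0,0,0,0, 0,0,0,0,0,0,0]'
python3 -m handwheel '[0,0,-0.05,0,0,0,0, 0,0,-0.1,0,0,0,0, 0,0,-0.1,0,0,0,0, 0,0,-0.1,0,0,0,0, 0,0,-0.1,0,0,0,0]'
python3 -m handwheel '[0,0,-0.15,0,0,0,0, 0,0,-0.15,0,0,0,0, 0,0,-0.15,0,0,0,0, 0,0,-0.15,0,0,0,0, 0,0,0,0,0,0,0]'
python3 - <<'E'
from h import *
print(read_state()['joint_pos'])
t=viewer.camera('top');b=viewer.camera('side')
cv2.imwrite('pics/fin.png',np.hstack([cv2.resize(t[90:270,330:510],(400,400),interpolation=2),cv2.resize(b[120:340,250:470],(400,400))])[:,:,::-1])
m=brown(t[:,:,::-1].copy(),(380,190,430,250));c=cv2.findNonZero(m);r=cv2.minAreaRect(c);print(len(c),[on('top',q,.114).round(4).tolist() for q in cv2.boxPoints(r)])
E
```

```text
time_s: 11.58
ee_pos: [0.5637, -0.1275, 0.1067]
ee_rot: [0.325, 0.055, 0.944, -0.019]
ft_force: [-0.2, -0.4, -0.5]
width: 0.0803
gripper_force: 0.0
time_s: 12.0
ee_pos: [0.5357, -0.1242, 0.1422]
ee_rot: [0.324, 0.055, 0.944, -0.019]
ft_force: [0.6, -0.1, -0.5]
width: 0.0852
gripper_force: 0.0
time_s: 12.42
ee_pos: [0.4998, -0.1204, 0.1921]
ee_rot: [0.327, 0.054, 0.943, -0.02]
ft_force: [0.9, -0.1, -0.2]
width: 0.0856
gripper_force: 0.0
[-0.39334162 -0.36362551  2.44588817  0.40260558  0.44263711 -2.15937766]
202 [[0.5444, -0.1122, 0.114], [0.6071, -0.1183, 0.114], [0.6051, -0.1431, 0.114], [0.5424, -0.1368, 0.114]]
```

View pics/fin.png

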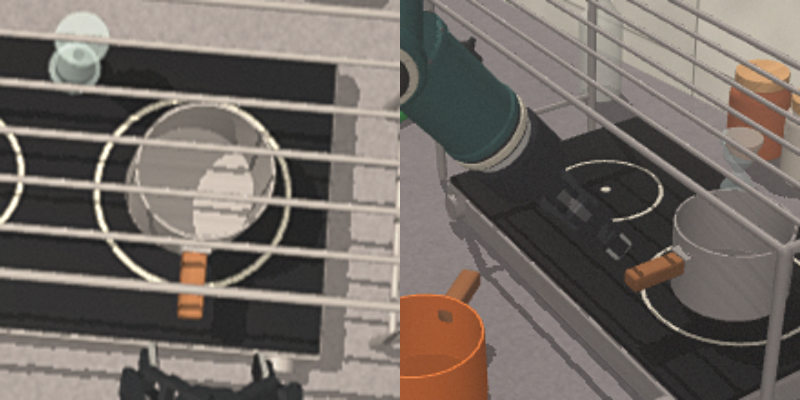

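The pan stands flat in the large ring, its rim at crop (134–274, 100–243). The handle heading is -0.10 rad against the hob's -0.11, and the gripper is clear of everything. I hand it in.

```bash
python3 -c "
from workcell import ticket
print(ticket.finish_job())"
```

```text
the job is handed in; nothing more can be done
None
```

I slid the saucepan flat onto the large ring, about 4 mm off its centre by the last camera measurement, with the handle pointing to the front. I then let go, backed the gripper clear and handed the job in at about 12.5 s; the hand-in returned no verdict.

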